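# Find the concealed catch on a clamp unit and open its battery door

### The job

The beige clamp unit in the vise has a concealed catch: one of the four look-alike flush fields in its top panel gives when pressed, the others are solid. Feel across the fields with a fingertip, press the one that gives until the battery door pops up, then push the door with the finger right back to its stop. Pick nothing up, and leave the things lying round the vise where they are.

Things in the scene. Friction and masses are not known exactly. Their poses are not given: they have to be found in the camera images.
- vise: grey bench vise bolted to the counter, 80 mm wide rubber-padded jaws, origin at the foot's middle on the counter. Its jaws hold the beige clamp unit by the foot, 190 (y) x 118 (x) mm, level flat top 143 mm above the counter, centred over the origin. A lower grey clamp head sticks out 30 mm at the unit's +y end. The T-handle lies low on the -x side
- panel_mid (a point): middle of the row of four fields, on the unit's top; z up, x across the unit towards the battery door, y along the row. Fields alike, 42 mm square, flush with the rigid top around them, centres at y = -66, -22, 22, 66 mm from here, 2 mm grooves between. Any one may be the catch; the other three are rigid. The rim on the -x side is 6 mm wide
- door_hinge (a point): middle of the battery door's hinge line, level with the unit's top, axes as panel_mid. Door: beige plate, flush when shut, 166 mm wide (y), 50 mm from free edge to hinge (x), 3.5 mm thick. From the line of field centres it is 28 mm to its free edge, 79 mm to the hinge. It opens up and away from the fields. Hinge barrels stand 2 mm proud
- catch (a joint): travel of the field that is the catch (m): 0 flush, 0.005 fully in. It is sprung, about 2.5 N to start it and 5 N fully in, moves straight down and comes back up by itself. Past about 0.0035 the bolt lets the door go
- battery_door (a joint): opening angle of the battery door (rad): 0 shut and latched, about 1.05 (60 degrees) once its spring has popped it up, 1.92 (110 degrees, leaning back past upright) at its stop. A stiff hinge: it stays where it is left and takes about 1 N at the free edge to push on
- housing: loose cracked beige clamp housing, 90 x 56 x 28 mm, lying open side down on the counter, origin at the centre of its underside; to be left alone
- hex_keys: loose red holder, 70 x 24 x 34 mm, with six hex keys standing in it up to 90 mm high, origin at the centre of its underside; to be left alone
- thumbwheel: loose brass knurled thumbwheel, 29 mm across, 14 mm high, lying flat, origin at the centre of its underside; to be left alone
- roller: loose white nylon clamp roller, 24 mm across and 24 mm high, standing on end, origin at the centre of its underside; to be left alone

How it is judged (in metres and radians):
On the way:
1. the concealed catch is pressed in, the door not yet pushed back (value of joint catch above 0.0025 m and value of joint battery_door below 1.2 rad).
At the end, for the whole second after the job is handed in: The battery door stands open at least 1.7 rad (97 degrees, past upright; its stop is at 110) and is at rest, the catch is back flush within 1.5 mm, and the housing, hex keys, thumbwheel and roller are each within 20 mm of where they started (value of joint battery_door above 1.7 rad and velocity of joint battery_door between -0.05 and 0.05 rad/s and value of joint catch below 0.0015 m and distance of each of housing, hex_keys, thumbwheel, roller from where it was at the start of the episode below 0.02 m); the robot touches nothing.
It fails at once if a thing lying round the vise was lifted, carried or knocked away (over 20 mm) (distance of any of housing, hex_keys, thumbwheel, roller from where it was at the start of the episode above 0.02 m).
It also fails if it takes over 48 s, if anything falls off the work surface, if the arm or the gripper's body presses on something with over 40 N, if the wrist force passes 120 N, or if a joint passes its speed limit or range.

### The arm

A 7-joint arm with a two-finger parallel gripper is mounted at the origin on the work surface. World frame = base frame: x ahead of the robot, y to its left, z up, the work surface at z = 0. Lengths are in m, angles in degrees, forces in N, time in s.
With the tool pointing down it reaches from about 0.4 to 0.85 m from the base axis. Payload 4.4 kg.
Tool frame: the origin (TCP) lies at the very end of the fingers, on their centre line; the grasp point (between the pads) lies 19 mm behind it; z points along the fingers, y is the direction in which the jaws open and shut (so a half turn about z gives the same grasp; the last joint's range is limited). The gripper opens to 94 mm and grips with 3 to 60 N. Pads are 16 mm wide; open, the fingers measure 119 mm over their backs; the gripper's body (75 mm by 177 mm) begins 78 mm behind the grasp point.
Start: joints at [-79.515, 36.005, 2.206, 86.941, -1.547, 57.084, -1.146], TCP at [0.16, 0.63, 0.205] pointing down, gripper open.
Joint ranges: [-175.42, 175.42], [-21.48, 121.26], [-71.46, 75.88], [10.55, 141.38], [-63.04, 243.04], [13.31, 113.54], [-168.57, 168.57]. Speed limits (degrees/s): [147.25, 147.25, 180, 180, 180, 180, 180].

### API

Orientations are given as [roll, pitch, yaw] about the fixed x, y, z axes, in that order (R = Rz(yaw) Ry(pitch) Rx(roll)).
In Python, from rig import manip gives the robot as it stands.
- The arm moves only by the tool carry_out, never from a script. Its arguments are lists of equal length, an entry for each row: "offset": the shift along the tool's x, y, z in mm, a list of three; "delta_rot": the turn, a rotation vector about the tool's x, y, z in degrees, a list of three; "fingers": the opening, from 0 (shut) to 1 (fully open). A call has 1 to 20 rows; each row is the pose to reach, as a shift and turn from the pose commanded when the call began, along the tool's axes at that moment; what a row does not reach only later rows make up. A row lasts 1/8 s, in which the tool goes at most 62.5 mm and 10.7 degrees, less where a joint would pass 70% of its speed; a pose out of reach is approached as far as the arm can. A call with a gripper value outside its range is refused whole. The fingers move at their own pace and stop on an object; the grip force is fixed at half the most. Time passes only in rows, so rows that repeat a pose let the fingers close. It gives the time, the measured TCP pose, the force and the opening at its end, in the units of the state.
- manip.sense(): the state, without advancing time (a new reading comes with each control period).
- manip.read_camera(name): name is "scene" or "top"; returns the picture (420x560x3 uint8, red, green, blue); there is no depth.
- manip.camera_model(name): a dict with "fx", "fy", "cx", "cy" (pixels), "world_to_cam" (4x4, takes a point from world to camera coordinates). Camera axes: x right, y down, z forward; pixel columns grow to the right and rows downward; lengths in m; the calibration is good to about 2 mm. A picture is of the moment at which its call begins. camera_model takes no time and is no camera call.
- manip.hand_in(): hands the job in, once; it reports no verdict.
The state is a dict: "clock": time; "qpos": joint angles; "qd": joint speeds; "effort": joint torques, N m; "eef_pos": TCP position; "orientation": TCP orientation; "force": force on the tool from outside, world axes, zero at the start; "wrist_torque": the same for the moment, N m; "finger_gap": opening from 0.0 (shut) to 1.0 (fully open).
Only numpy, scipy, OpenCV 4.12 (cv2) and the standard library are available. Lean on these libraries where they do the work, as an engineer would, in place of code of your own. Each camera call takes 0.05 s, during which the arm holds its last target.

## Working session

There is one attempt and no reset: what is moved stays moved. The work goes in short steps, Python scripts to look and compute and a tool call to move; the robot and the scene stay as the last step left them, time stands still between calls to the robot, and variables do not carry over. Pictures are saved under pics/ and viewed, and the job is handed in when it is done.

Besides the shell and the picture viewer there is one more tool, called after "Call:" as a command line: name --argument value ..., lists and objects as JSON in quotes. carry_out: Moves the arm, as the interface text tells. Its arguments: {"type":"object","properties":{"offset":{"type":"array"},"delta_rot":{"type":"array"},"fingers":{"type":"array"}},"required":["offset","delta_rot","fingers"]}

```bash
mkdir -p pics
python3 - <<'E'
from rig import manip
import cv2
s=manip.sense();print({k:s[k] for k in ("clock","eef_pos","orientation","force","finger_gap")})
for n in("scene","top"):
    cv2.imwrite(f"pics/{n}0.png",manip.read_camera(n)[:,:,::-1]);m=manip.camera_model(n);print(n,m)
E
```

```text
{'clock': 0.0, 'eef_pos': array([0.15988403, 0.62936795, 0.2045692 ]), 'orientation': array([-1.79896064e+02,  1.94337057e-03,  1.65744439e+02]), 'force': array([ 0.58622399, -0.49813696,  0.72088837]), 'finger_gap': 0.9977031121745431}
scene {'fx': 386.59444377683326, 'fy': 386.59444377683326, 'cx': 278.9770384296395, 'cy': 211.51807326158996, 'world_to_cam': array([[ 0.61138223,  0.79125244,  0.01146102, -0.38717549],
       [ 0.50751472, -0.38095018, -0.7728556 , -0.16842528],
       [-0.60715779,  0.47832681, -0.63447843,  1.11974667],
       [ 0.        ,  0.        ,  0.        ,  1.        ]])}
top {'fx': 510.95595564998774, 'fy': 510.95595564998774, 'cx': 271.96684963248987, 'cy': 212.62669797786128, 'world_to_cam': array([[-0.0074248 , -0.99987164,  0.01419787,  0.02531378],
       [-0.9914752 ,  0.00551395, -0.13017881,  0.56485834],
       [ 0.13008382, -0.01504338, -0.99138887,  1.1659918 ],
       [ 0.        ,  0.        ,  0.        ,  1.        ]])}
```

View pics/scene0.png

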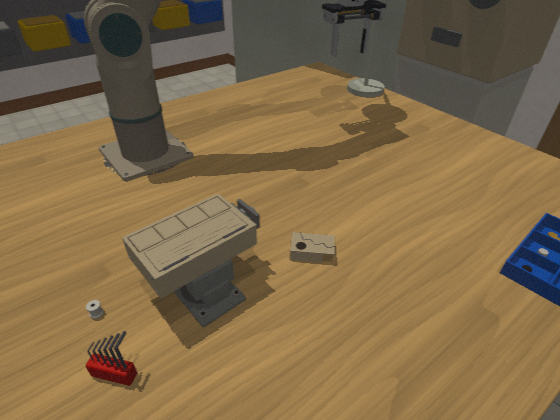

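View pics/top0.png

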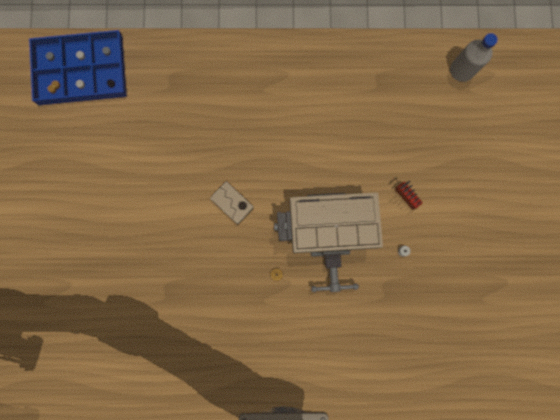

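The scene view shows the unit on the vise at about (190,240). In the top view its panel spans about (290–382, 193–252), with the fields on the near (-x) row at row ~237 and the door beyond. Next I'll zoom in and measure.

```bash
cat > h.py <<'E'
import numpy as np
from rig import manip
def ray(n,uv,z):
    m=manip.camera_model(n);T=m["world_to_cam"];R=T[:3,:3];t=T[:3,3]
    c=-R.T@t;d=R.T@np.array([(uv[0]-m["cx"])/m["fx"],(uv[1]-m["cy"])/m["fy"],1.])
    return c+d*(z-c[2])/d[2]
def proj(n,p):
    m=manip.camera_model(n);T=m["world_to_cam"];q=T[:3,:3]@p+T[:3,3]
    return np.array([m["cx"]+m["fx"]*q[0]/q[2],m["cy"]+m["fy"]*q[1]/q[2]])
E
python3 - <<'E'
import cv2,numpy as np
from h import *
im=cv2.imread("pics/top0.png");hsv=cv2.cvtColor(im,cv2.COLOR_BGR2HSV)
print(hsv[212,340],hsv[237,348],hsv[212,450])
m=((hsv[:,:,1]<95)&(hsv[:,:,2]>110)).astype(np.uint8)*255
m[:180]=0;m[265:]=0;m[:,:285]=0;m[:,395:]=0
m=cv2.morphologyEx(m,cv2.MORPH_OPEN,np.ones((3,3)))
c=max(cv2.findContours(m,0,2)[0],key=cv2.contourArea);r=cv2.minAreaRect(c);print(r)
for p in cv2.boxPoints(r):print(p,ray("top",p,.143).round(4))
print("c",ray("top",r[0],.143))
cr=cv2.resize(im[170:300,260:430],None,fx=4.5,fy=4.5,interpolation=cv2.INTER_CUBIC);cv2.imwrite("pics/z.png",cr)
cv2.imwrite("pics/zm.png",cv2.resize(m[170:300,260:430],None,fx=3,fy=3))
im=cv2.imread("pics/scene0.png");cv2.imwrite("pics/zs.png",cv2.resize(im[180:330,100:280],None,fx=4,fy=4,interpolation=cv2.INTER_CUBIC))
E
```

```text
[ 18  66 155] [ 17  65 158] [ 18 126 146]
((336.0958251953125, 222.0655517578125), (55.956451416015625, 89.44476318359375), 86.49646759033203)
[289.74728 196.8726 ] [ 0.5851 -0.0153  0.143 ]
[379.02487 191.40663] [ 0.5961 -0.2086  0.143 ]
[382.44437 247.2585 ] [ 0.4753 -0.2117  0.143 ]
[293.16678 252.72447] [ 0.4649 -0.0211  0.143 ]
c [ 0.52990595 -0.11401984  0.143     ]
```

View pics/z.png

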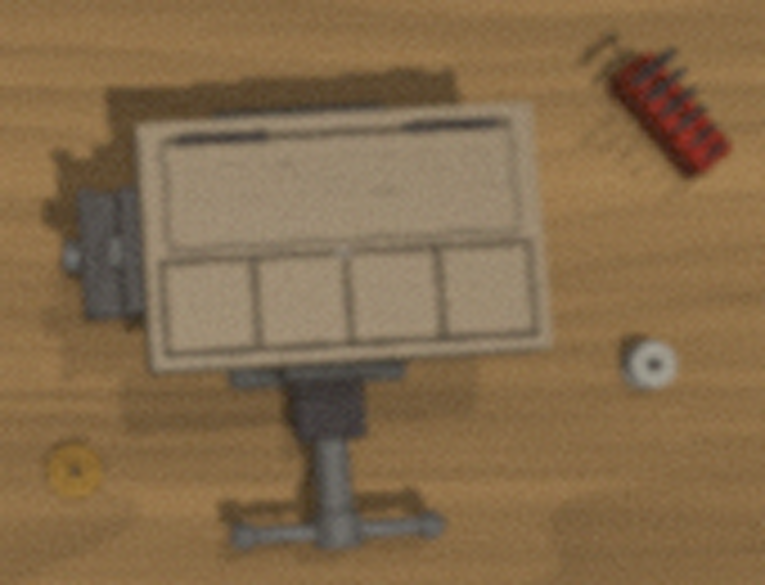

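View pics/zs.png

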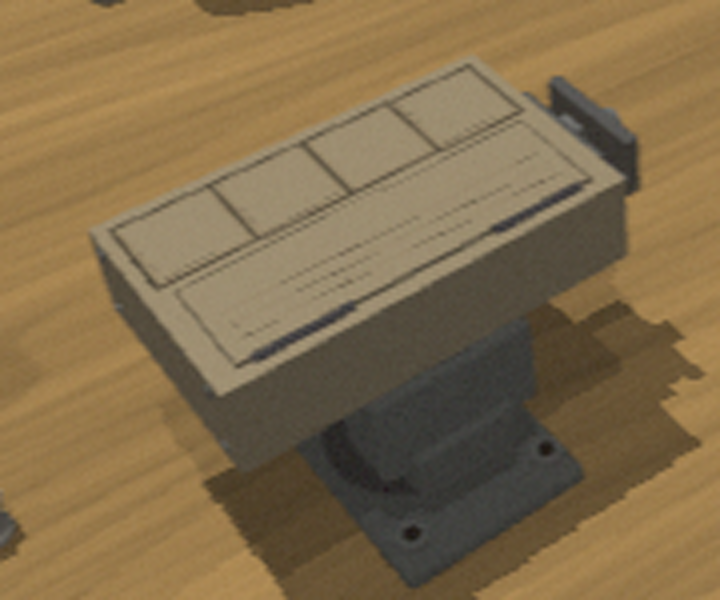

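The zoomed top view shows the field row's corners at about (163,261), (168,353), (529,241) and (537,333), with the door hinge line above them. The scene zoom agrees: door hinge on the far side and nothing lying on top.

Run:
```python
import cv2,numpy as np
from h import *
C=np.array([(163,261),(168,353),(529,241),(537,333)],float);P=[ray("top",(c+.5)/4.5-.5+[260,170],.143) for c in C]
S=np.array([(75,237),(0,0)])
pm=np.mean(P,0);yd=(P[0]+P[1]-P[2]-P[3]);print("len",np.linalg.norm(yd)/2);yd/=np.linalg.norm(yd)
# top face outline corners
C2=np.array([(137,123),(155,372),(533,104),(550,347)],float);Q=[ray("top",(c+.5)/4.5-.5+[260,170],.143) for c in C2]
y2=(Q[0]+Q[1]-Q[2]-Q[3]);print(np.linalg.norm(y2)/2);y2/=np.linalg.norm(y2)
print("pm",pm,"yaw",np.degrees(np.arctan2(-yd[0],yd[1])),np.degrees(np.arctan2(-y2[0],y2[1])),"centre",np.mean(Q,0))
# scene: row corners
C=np.array([(470,64),(523,108),(108,230),(162,289)],float);Pp=[ray("scene",(c+.5)/4-.5+[100,180],.143) for c in C]
ys=(Pp[0]+Pp[1]-Pp[2]-Pp[3]);print("scene pm",np.mean(Pp,0),np.degrees(np.arctan2(-ys[0],ys[1])),np.linalg.norm(ys)/2)
for nm,px,z in (("keys",(675,120),.034),("roller",(650,365),.024),("wheel",(75,470),.014)):
    print(nm,ray("top",(np.array(px)+.5)/4.5-.5+[260,170],z))
```

```text
len 0.17515728314902188
0.18917262617225336
pm [ 0.50085626 -0.11588398  0.143     ] yaw 2.7587770874653947 2.854848660826443 centre [ 0.53010855 -0.11396511  0.143     ]
scene pm [ 0.49857687 -0.1123295   0.143     ] 3.3931403896385013 0.17726250263762744
keys [ 0.60276853 -0.30610269  0.034     ]
roller [ 0.47409227 -0.29024749  0.024     ]
wheel [0.42161484 0.01220218 0.014     ]
```

Panel middle is about (0.500, -0.1145, 0.143) with a yaw of about 2.9°. I'll move over the y=+66 field with the fingers shut.

Call:
carry_out --offset '[[-60,-44,-45],[-120,-88,-45],[-180,-131,-45],[-240,-175,-45],[-290,-225,-45],[-340,-275,-45],[-390,-325,-45],[-447,-381,-45],[-460,-430,-45],[-470,-480,-40],[-482,-530,-30],[-493,-574,5],[-493,-574,5],[-493,-574,5],[-493,-574,5],[-493,-574,5]]' --delta_rot '[[0,0,0],[0,0,-4],[0,0,-8],[0,0,-12],[0,0,-17],[0,0,-17],[0,0,-17],[0,0,-17],[0,0,-17],[0,0,-17],[0,0,-17],[0,0,-17],[0,0,-17],[0,0,-17],[0,0,-17],[0,0,-17]]' --fingers '[0,0,0,0,0,0,0,0,0,0,0,0,0,0,0,0]'

```text
clock: 2.1
eef_pos: [0.4968, -0.0459, 0.2008]
orientation: [180.0, 0.0, -177.1]
force: [-0.1, 0.0, 0.4]
finger_gap: 0.005
```

Call:
carry_out --offset '[[0,-3,45],[0,-3,54],[0,-3,56],[0,-3,57],[0,-3,58],[0,-3,59],[0,-3,59]]' --delta_rot '[[0,0,0],[0,0,0],[0,0,0],[0,0,0],[0,0,0],[0,0,0],[0,0,0]]' --fingers '[0,0,0,0,0,0,0]'

```text
clock: 2.98
eef_pos: [0.4974, -0.0506, 0.1433]
orientation: [180.0, 0.1, -177.3]
force: [-2.1, 0.9, 10.4]
finger_gap: 0.002
```

The y=+66 field is rigid (10 N at z = 0.1433). On to the next.

Call:
carry_out --offset '[[0,0,-8],[0,-44,-8],[0,-44,-8],[0,-44,-3],[0,-44,-1],[0,-44,0],[0,-44,0],[0,-44,0]]' --delta_rot '[[0,0,0],[0,0,0],[0,0,0],[0,0,0],[0,0,0],[0,0,0],[0,0,0],[0,0,0]]' --fingers '[0,0,0,0,0,0,0,0]'

```text
clock: 3.98
eef_pos: [0.4987, -0.0937, 0.1432]
orientation: [180.0, 0.0, -177.2]
force: [-4.9, 0.7, 18.7]
finger_gap: 0.001
```

The y=+22 field is rigid too.

Call:
carry_out --offset '[[0,0,-8],[0,-44,-8],[0,-44,-8],[0,-44,-3],[0,-44,-1],[0,-44,0],[0,-44,0],[0,-44,0]]' --delta_rot '[[0,0,0],[0,0,0],[0,0,0],[0,0,0],[0,0,0],[0,0,0],[0,0,0],[0,0,0]]' --fingers '[0,0,0,0,0,0,0,0]'

```text
clock: 4.97
eef_pos: [0.5009, -0.1378, 0.1414]
orientation: [180.0, -0.0, -177.2]
force: [-1.1, 2.4, 2.3]
finger_gap: 0.004
```

This field gives (z = 0.1414 at only about 2.3 N). Pressing on.

Call:
carry_out --offset '[[0,0,1],[0,0,2],[0,0,3],[0,0,3.5],[0,0,3.5]]' --delta_rot '[[0,0,0],[0,0,0],[0,0,0],[0,0,0],[0,0,0]]' --fingers '[0,0,0,0,0]'

```text
clock: 5.6
eef_pos: [0.501, -0.1383, 0.1383]
orientation: [180.0, 0.0, -177.2]
force: [-1.6, 4.1, 7.7]
finger_gap: 0.005
```

Run:
```python
from rig import manip
import cv2
cv2.imwrite("pics/s1.png",cv2.resize(manip.read_camera("scene")[150:330,80:320,::-1],None,fx=3,fy=3))
s=manip.sense();print(s["eef_pos"],s["force"])
```

```text
[ 0.50098331 -0.1382357   0.13826572] [-0.49174288  4.92457537  7.62819327]
```

View pics/s1.png

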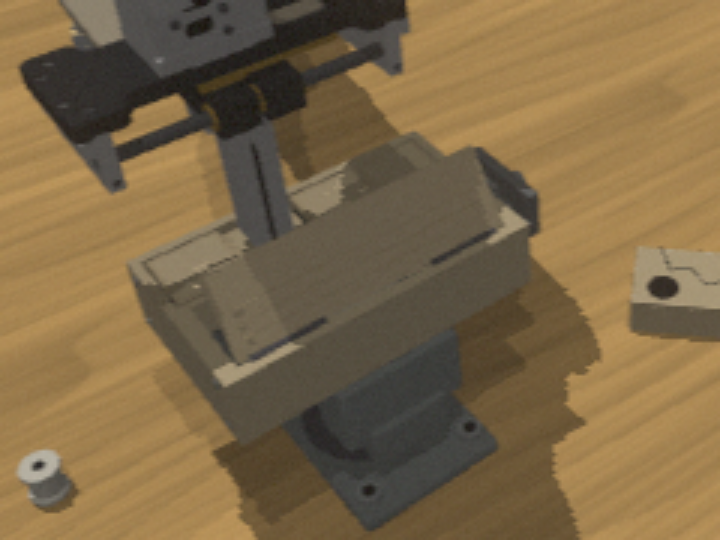

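The picture shows the door popped up to about 60° (free edge around (350,200)), with the finger on the catch field. I'll lift, then push the door toward +x at its middle.

Call:
carry_out --offset '[[0,0,-20],[0,10,-37],[0,22,-37],[-15,22,-37],[-30,22,-37],[-37,22,-37],[-43,22,-37],[-49,22,-37],[-55,22,-37],[-60,22,-37],[-65,22,-37],[-70,22,-37],[-74,22,-37],[-74,22,-37]]' --delta_rot '[[0,0,0],[0,0,0],[0,0,0],[0,0,0],[0,0,0],[0,0,0],[0,0,0],[0,0,0],[0,0,0],[0,0,0],[0,0,0],[0,0,0],[0,0,0],[0,0,0]]' --fingers '[0,0,0,0,0,0,0,0,0,0,0,0,0,0]'

```text
clock: 7.4
eef_pos: [0.5741, -0.113, 0.1749]
orientation: [-180.0, 0.0, -177.2]
force: [-0.5, 0.2, -0.6]
finger_gap: 0.008
```

Call:
carry_out --offset '[[-2,0,0],[-4,0,0],[-6,0,0],[-8,0,0],[-8,0,0]]' --delta_rot '[[0,0,0],[0,0,0],[0,0,0],[0,0,0],[0,0,0]]' --fingers '[0,0,0,0,0]'

```text
clock: 8.02
eef_pos: [0.5756, -0.113, 0.1746]
orientation: [179.9, -0.7, -177.3]
force: [-12.3, 0.6, 10.2]
finger_gap: 0.004
```

Run:
```python
from rig import manip
import cv2
cv2.imwrite("pics/s2.png",cv2.resize(manip.read_camera("scene")[150:330,80:320,::-1],None,fx=3,fy=3))
s=manip.sense();print(s["eef_pos"],s["force"])
```

```text
[ 0.57562038 -0.1130601   0.17459319] [-12.99090366  -0.62713662   9.4829911 ]
```

View pics/s2.png

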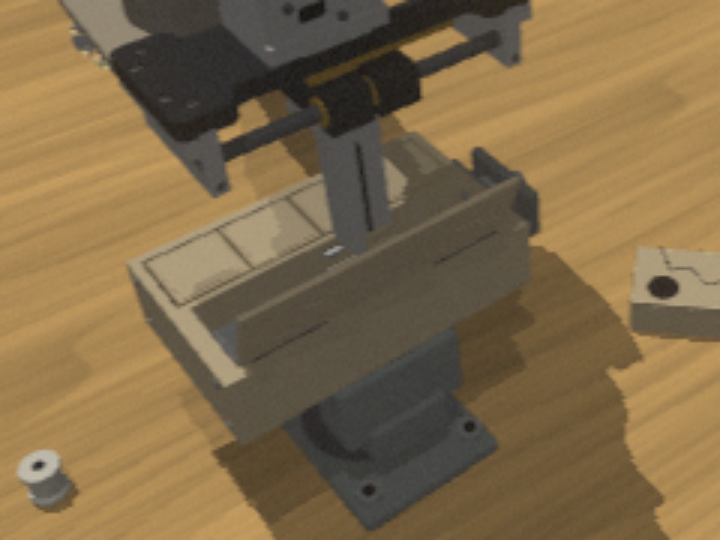

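Force rose to 13 N with almost no further travel, so the door is probably at its stop. The picture shows it leaning back, with its top edge from about (237,318) to (518,180). I'll back off and measure its angle.

Call:
carry_out --offset '[[20,0,0],[50,0,-20],[80,0,-60],[110,0,-110],[110,0,-130],[110,0,-130],[110,0,-130]]' --delta_rot '[[0,0,0],[0,0,0],[0,0,0],[0,0,0],[0,0,0],[0,0,0],[0,0,0]]' --fingers '[0,0,0,0,0,0,0]'

```text
clock: 8.95
eef_pos: [0.4717, -0.1177, 0.304]
orientation: [180.0, -0.1, -177.2]
force: [-0.2, -0.1, 0.2]
finger_gap: 0.005
```

Run:
```python
from rig import manip
from h import *
import cv2
im=manip.read_camera("scene")[:,:,::-1];t=manip.read_camera("top")[:,:,::-1]
cv2.imwrite("pics/scene3.png",im);cv2.imwrite("pics/top3.png",t)
cv2.imwrite("pics/s3.png",cv2.resize(im[180:330,100:280],None,fx=4,fy=4,interpolation=cv2.INTER_CUBIC))
cv2.imwrite("pics/t3.png",cv2.resize(t[170:300,260:430],None,fx=4.5,fy=4.5,interpolation=cv2.INTER_CUBIC))
pm=np.array([.4995,-.114,.1433]);x=np.array([.9987,.0506,0]);y=np.array([-.0506,.9987,0]);z=np.array([0,0,1.])
for a in (1.5,1.6,1.7,1.8,1.92):
  e=[pm+x*(.079-.05*np.cos(a))+z*.05*np.sin(a)+y*s for s in(-.083,.083)]
  print(a,[((proj("scene",p)-[100,180]+.5)*4-.5).round() for p in e],[((proj("top",p)-[260,170]+.5)*4.5-.5).round() for p in e])
print(manip.sense()["force"],manip.sense()["eef_pos"])
```

```text
1.5 [array([204., 267.]), array([578.,  85.])] [array([529., 116.]), array([168., 136.])]
1.6 [array([210., 274.]), array([585.,  90.])] [array([528., 105.]), array([167., 125.])]
1.7 [array([217., 282.]), array([592.,  97.])] [array([527.,  95.]), array([166., 115.])]
1.8 [array([224., 292.]), array([600., 104.])] [array([526.,  85.]), array([165., 104.])]
1.92 [array([232., 304.]), array([608., 114.])] [array([524.,  73.]), array([164.,  93.])]
[-0.24783468  0.61842718 -1.412808  ] [ 0.47138621 -0.1177384   0.30356022]
```

View pics/s3.png

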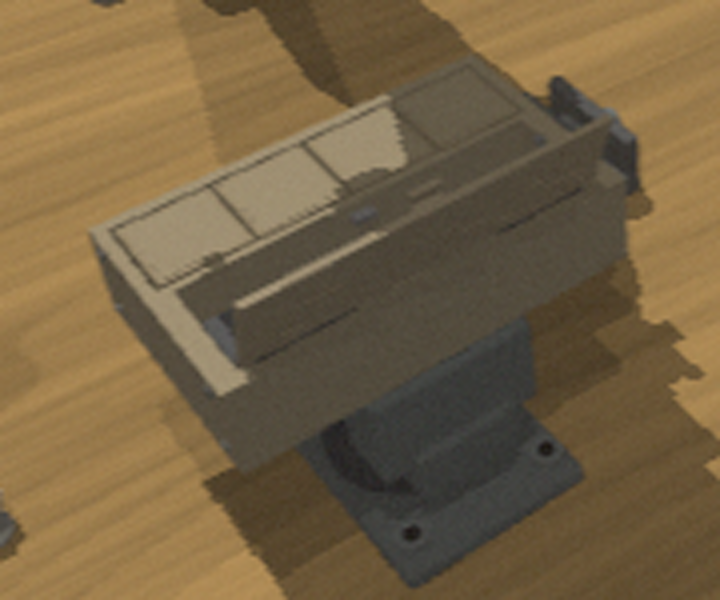

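View pics/t3.png

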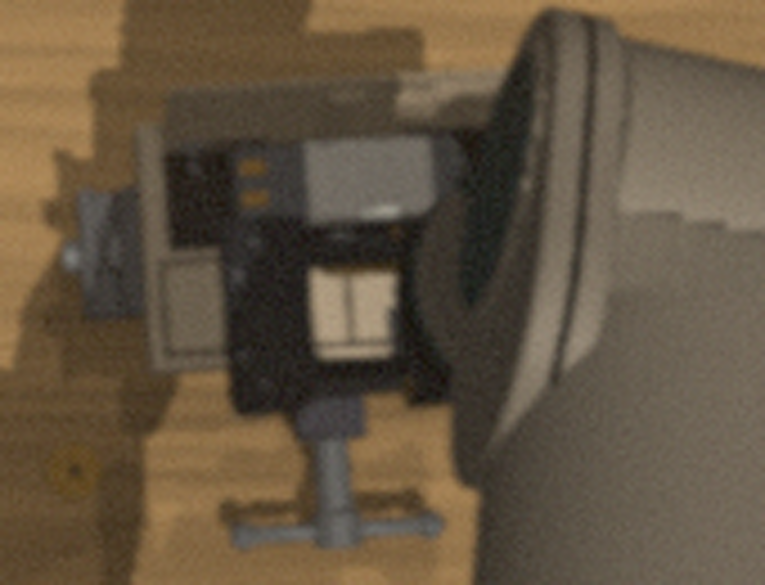

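The free edge sits at (236,305)–(608,122) in the scene zoom and at row ~92 at its left end in the top zoom. Both match the 1.92 rad prediction, and the fields look flush. I'll check quickly that the loose things haven't moved, then hand in.

Run:
```python
from rig import manip
import cv2,numpy as np
a=cv2.imread("pics/scene0.png");b=cv2.imread("pics/scene3.png")
for n,(u0,v0,u1,v1) in dict(roller=(83,297,106,322),keys=(82,328,140,388),housing=(286,230,340,266)).items():
    t=cv2.cvtColor(a,6)[v0:v1,u0:u1];w=cv2.cvtColor(b,6)[v0-10:v1+10,u0-10:u1+10]
    _,s,_,l=cv2.minMaxLoc(cv2.matchTemplate(w,t,5));print(n,round(s,3),np.array(l)-10)
a=cv2.imread("pics/top0.png");b=cv2.imread("pics/top3.png")
t=cv2.cvtColor(a,6)[265:284,267:287];w=cv2.cvtColor(b,6)[257:292,259:295]
_,s,_,l=cv2.minMaxLoc(cv2.matchTemplate(w,t,5));print("wheel",s,np.array(l)-8)
s=manip.sense();print(s["clock"],abs(s["qd"]).max());print(manip.hand_in())
```

```text
roller 0.997 [0 0]
keys 0.997 [0 0]
housing 0.997 [0 0]
wheel 0.43034234642982483 [-7  1]
9.05 0.24634157844058358
the job is handed in; nothing more can be done
None
```

The catch was the field at y = -22 mm. Pressing it popped the door, and I pushed the door back to its stop and handed the job in at about 9 s. No verdict came back.

- **Finding the catch:** I felt the fields with shut fingers. The ones at y = +66 and +22 mm were rigid, at 10 N and 19 N with no travel. The one at y = -22 mm gave, so I pressed it about 5 mm in at roughly 8 N and the door popped to about 60°. I did not need to feel the field at y = -66 mm.
- **Door:** I pushed it until the force rose to about 13 N sideways with no more travel, then backed the arm well clear. Afterwards the free edge in both camera views matched the predicted line for about 1.92 rad, which is its stop.
- **Catch and contact:** The fields look flush again, and the tool reads about zero force.
- **Loose things:** Image matching shows the roller, hex keys and housing unmoved (0 px shift).
- **Check that failed:** The thumbwheel match was unreliable (score 0.43, shift -7 px), probably because it now lies in the arm's shadow. By eye it sits at the same place in both top views, near (75,470) in the zoomed picture. The arm never came near it.

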